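# Roll the drive roller up the loading ramp

### The arm

A 7-joint arm with a two-finger parallel gripper is mounted at the origin on the work surface. World frame = base frame: x ahead of the robot, y to its left, z up, the work surface at z = 0. Lengths are in m, angles in degrees, forces in N, time in s.
With the tool pointing down it reaches from about 0.425 to 0.875 m from the base axis. Payload 4.7 kg.
Tool frame: the origin (TCP) lies midway between the tips of the shut fingers; the grasp point (between the pads) lies 19 mm behind it (grasp_offset is the distance from the TCP to the grasp point, in m); z points along the fingers, y is the direction in which the jaws open and shut (so a half turn about z gives the same grasp; the last joint's range is limited). The gripper opens to 87 mm and grips with 3 to 60 N. Pads are 19 mm wide; open, the fingers measure 117 mm over their backs; the gripper's body (75 mm by 190 mm) begins 51 mm behind the grasp point.
Start: joints at [70.823, 18.392, -4.016, 83.108, 1.295, 78.541, -3.26], TCP at [0.222, -0.611, 0.223] pointing down, gripper open.
Joint ranges: [-163.93, 163.93], [-17.29, 119.83], [-79.2, 71.16], [3.27, 140.29], [-89.18, 269.18], [5.43, 117.66], [-154.24, 154.24]. Speed limits (degrees/s): [147.25, 147.25, 180, 180, 180, 180, 180].

### API

Orientations are given as [roll, pitch, yaw] about the fixed x, y, z axes, in that order (R = Rz(yaw) Ry(pitch) Rx(roll)).
In Python, from plant import * gives the robot as it stands.
- The arm moves only by the tool step_arm, never from a script. Its argument "series" is text: rows parted by semicolons, each of 7 numbers parted by spaces: the shift along the tool's x, y, z in units of 30 mm (1.0 is 30 mm), then the turn, a rotation vector about the tool's x, y, z in units of 6 degrees (1.0 is 6 degrees), then the opening, from 0 (shut) to 1 (fully open). A call has 1 to 20 rows; each row shifts and turns the commanded pose from where the row before left it, along the tool's axes as they then stand; what a row does not reach is not made up. A row lasts 1/12 s, in which the tool goes at most 41.7 mm and 7.16 degrees, less where a joint would pass 70% of its speed; a pose out of reach is approached as far as the arm can. A call is refused whole if a number of a shift passes 1 or a number of a turn 1, either way. A call with a gripper value outside its range is refused whole. The fingers move at their own pace and stop on an object; "force" is the grip in N (left out, the last holds). Time passes only in rows, so rows that do not move let the fingers close. It gives the time, the measured TCP pose, the force and the opening at its end, in the units of the state.
- sense(): the state, without advancing time (a new reading comes with each control period).
- grab_frame(name): name is "side" or "top"; returns a dict with "image" (420x560x3 uint8, red, green, blue), "fx", "fy", "cx", "cy" (pixels), "R" (3x3) and "t" (3): a world point X has camera coordinates R X + t. Camera axes: x right, y down, z forward; pixel columns grow to the right and rows downward; lengths in m; the calibration is good to about 2 mm. A picture is of the moment at which its call begins. There is no depth.
- sign_off(): hands the job in, once; it reports no verdict.
The state is a dict: "clock": time; "q": joint angles; "qvel": joint speeds; "tau": joint torques, N m; "position": TCP position; "ee_rot": TCP orientation; "contact_force": force on the tool from outside, world axes, zero at the start; "wrist_torque": the same for the moment, N m; "gripper_width": opening from 0.0 (shut) to 1.0 (fully open).
Only numpy, scipy, OpenCV 4.12 (cv2) and the standard library are available. Lean on these libraries where they do the work, as an engineer would, in place of code of your own. Each camera call takes 0.05 s, during which the arm holds its last target. There are 200 camera calls.

### The job

Push the black rubber roller with orange ends up its lane of the orange loading ramp, slowly and with the fingers behind it all the way so that it never runs free on the slope, until it drops over the edge at the top and lies in its seat against the stop; then take the hand away and leave it there. Only push it: do not lift or carry it. Leave the bare metal sleeve in the other lane and everything else on the desk where they are.

Things in the scene. Friction and masses are not known exactly. Their poses are not given: they have to be found in the camera images.
- ramp: two-lane loading ramp fixed to the desk: pale plywood deck, orange rails, 285 mm long, 196 mm wide. Origin on the desk under the lane divider; x points uphill along the lanes, y to the left across them, z up. Lanes are centred on y = +47 and -47 mm, both alike, each 86 mm wide between rails 8 mm thick that stand 18 mm above the deck. A small gear motor, 32 mm high, lies behind the stop
- ramp_foot (a point): middle of the lower edge of the slope, at ramp x = -70 mm, 12 mm above the desk. Downhill of it lies a level apron 12 mm high, from x = -165 to -70 mm, open at its rear end so that a roller can roll off there. Uphill of it the deck rises at 8 degrees; a roller let go there rolls back down
- ramp_crest (a point): middle of the upper edge of the slope, at ramp x = +70 mm, 31.7 mm above the desk. Beyond it the deck steps down 3 mm to the level seat, 28.7 mm above the desk, which runs from x = 70 to 108 mm and ends at the stop: an orange cross bar 58 mm high, its face at x = 108 mm
- roller: the roller to be pushed: plain cylinder, black rubber with orange discs on its ends, 50 mm diameter, 80 mm long, about 0.25 kg (0.18 to 0.35). Lies on the level apron in either lane, across the lane, free to roll. Origin at its centre, y along its axis; x and z turn as it rolls
- sleeve: bare metal cylinder of the same size (50 mm diameter, 80 mm long) with brass ends, lying free to roll on the apron of the other lane; leave alone. Origin at its centre, y along its axis
- lane_left_home (a point): centre of a roller that lies home in the seat of the lane at ramp y = +47 mm (ramp x = 83 mm, 53.7 mm above the desk)
- lane_right_home (a point): the same for the lane at ramp y = -47 mm
- screwdriver: screwdriver lying on the desk, along its x; bystander
- wheel: black wheel lying flat, 76 mm diameter, 27 mm high, origin under its centre; bystander
- beam: orange drilled beam lying flat, 160 x 24 x 12 mm along x, origin under its centre; bystander
- mug: white mug, 80 mm diameter, 90 mm high, origin under its centre, handle towards its +y; bystander
- carton: small cardboard carton, 80 x 110 x 90 mm, origin under its centre; bystander

How it is judged:
By the outcome, as a careful person would: the job done as asked, in the order asked, and still so for the second after the job is handed in, with the robot touching nothing.
It also fails if it takes over 48 s, if anything falls off the work surface, if the arm or the gripper's body presses on something with over 40 N, if the wrist force passes 120 N, or if a joint passes its speed limit or range.

## Working session

There is one attempt and no reset: what is moved stays moved. The work goes in short steps, Python scripts to look and compute and a tool call to move; the robot and the scene stay as the last step left them, time stands still between calls to the robot, and variables do not carry over. Pictures are saved under pics/ and viewed, about 8 in all and at most 12, crops included, and the job is handed in when it is done.

Besides the shell and the picture viewer there is one more tool, called after ">>>" in YAML: its name, and indented under it one key for each argument. step_arm: Moves the arm, as the interface text tells. Its arguments: {"type":"object","properties":{"series":{"type":"string"},"force":{"type":"number"}},"required":["series"]}

```bash
mkdir -p pics; ls
cat > h.py <<'E'
from plant import *
import numpy as np, cv2
def save(n,f,crop=None,s=1):
    im=grab_frame(n) if isinstance(n,str) else n
    a=im["image"][:,:,::-1]
    if crop: a=a[crop[1]:crop[3],crop[0]:crop[2]]
    cv2.imwrite("pics/"+f,cv2.resize(a,None,fx=s,fy=s,interpolation=cv2.INTER_CUBIC)); return im
def ray(im,u,v,z):
    R=np.array(im["R"]);t=np.array(im["t"]);c=-R.T@t
    d=R.T@np.array([(u-im["cx"])/im["fx"],(v-im["cy"])/im["fy"],1]); return c+d*(z-c[2])/d[2]
def proj(im,X):
    p=np.array(im["R"])@np.array(X)+np.array(im["t"]); return [im["fx"]*p[0]/p[2]+im["cx"],im["fy"]*p[1]/p[2]+im["cy"]]
E
python3 - <<'E'
from h import *
import pickle
a=save("top","top.png",s=1.4);b=save("side","side.png",s=1.4)
pickle.dump((a,b),open("f.pkl","wb"))
for i in(a,b):print(i["fx"],i["cx"],i["cy"],-np.array(i["R"]).T@np.array(i["t"]))
s=sense();print(s)
E
```

```text
pics
495.271981751347 273.01227354449617 214.10321961884213 [ 0.3643348  -0.04589149  1.46337505]
525.0552955350104 272.14618924581873 208.20861817822777 [-0.46094233  0.90875163  0.97000436]
{'clock': 0.1, 'q': array([70.82227901, 18.43427141, -4.01577711, 83.16737031,  1.29416254,
       78.5414143 , -3.26114704]), 'qvel': array([-0.00056958, -0.03855721,  0.03750369, -0.10006996, -0.05106706,
        0.0336572 ,  0.01649453]), 'tau': array([ 2.85445576e-04, -4.92572451e+01, -4.05467357e-01, -3.13398206e+01,
       -6.41142810e-02,  3.94806708e-02,  6.96416305e-05]), 'position': array([ 0.22195123, -0.61040543,  0.2215818 ]), 'ee_rot': array([-1.79902130e+02,  4.57762187e-03,  1.99862264e+01]), 'contact_force': array([-2.93088296e-01, -7.83044887e-01,  8.68832350e-05]), 'wrist_torque': array([0.01805801, 0.01087634, 0.02856644]), 'gripper_width': 1.0000948696588652}
```

View pics/top.png

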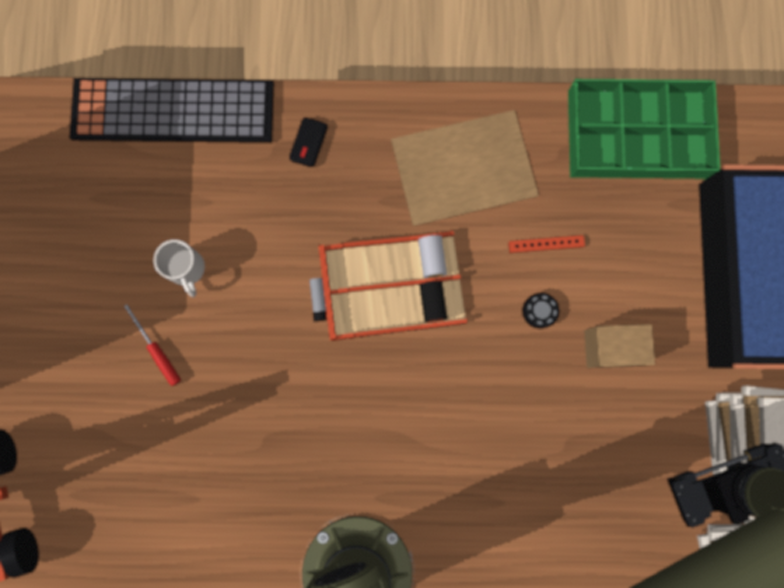

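View pics/side.png

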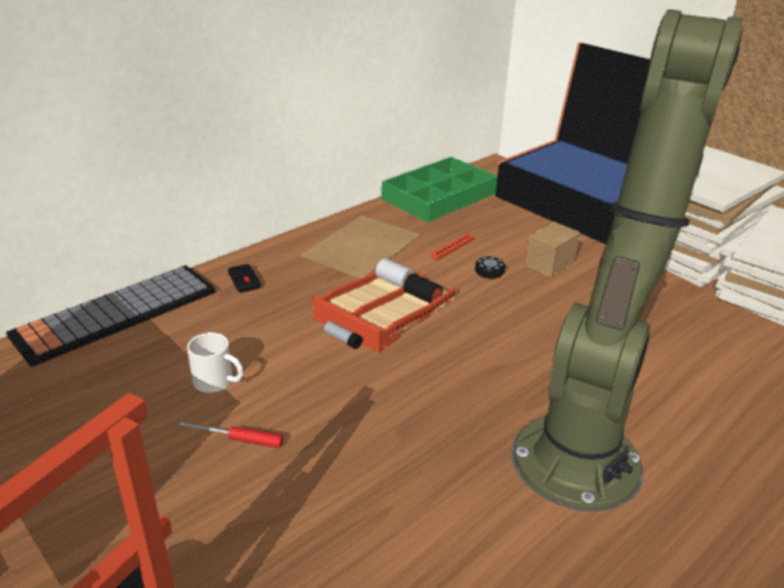

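The top view shows the ramp uphill to the left (+y world). The stop is near (325,290) and the apron end near (462,280). The black roller is at about (433,300) in the lane nearer the robot, and the metal sleeve is at (431,255). Next I'll enlarge this area.

Run:
```python
from h import *
import pickle
a,b=pickle.load(open("f.pkl","rb"))
save(a,"c1.png",(215,155,345,250),6)
save(b,"c2.png",(210,175,340,260),6)
```

```text
(no output)
```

View pics/c1.png

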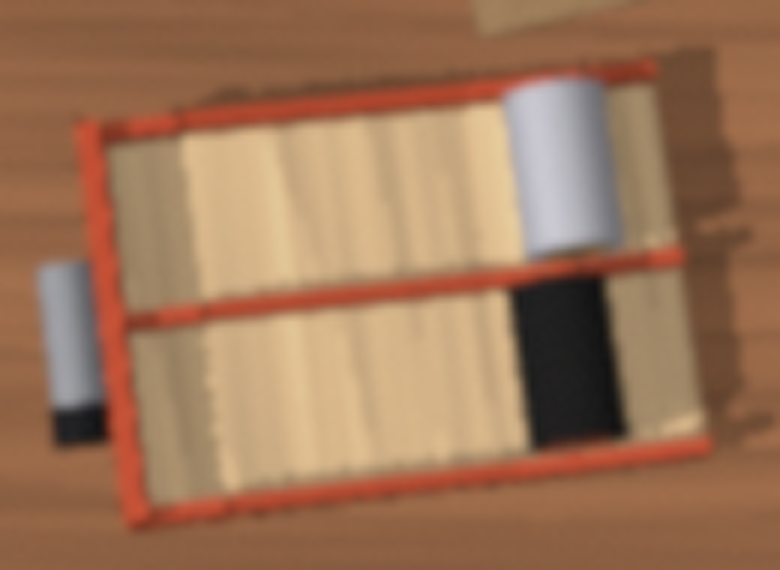

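View pics/c2.png

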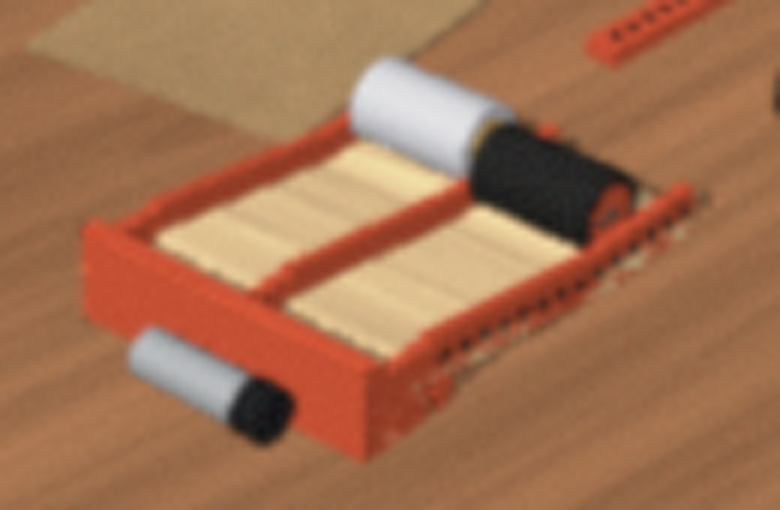

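The top crop shows these outer corners: stop bar (80,120) and (130,528), rail ends (655,62) and (712,455), divider end (683,257). The roller's centre is at about (570,362). In the side crop, the stop bar's top corners are (90,222) and (370,378), its foot is (365,460), and the near rail end is (690,190). I'll fit the ramp pose from these.

```bash
cat >> h.py <<'E'
RP=None
def r2w(P,p=None):
    p=RP if p is None else p
    c,s=np.cos(p[2]),np.sin(p[2]); x,y,z=P
    return np.array([p[0]+c*x-s*y,p[1]+s*x+c*y,z])
E
python3 - <<'E'
from h import *
import pickle
from scipy.optimize import least_squares
a,b=pickle.load(open("f.pkl","rb"))
T=[((120,-98,58),(80,120)),((120,98,58),(130,528)),((-165,-98,30),(655,62)),((-165,98,30),(712,455)),((-165,0,30),(683,257))]
S=[((120,-98,58),(90,222)),((120,98,58),(370,378)),((120,98,0),(365,460)),((-165,98,30),(690,190))]
def res(p,full=False):
    o=[]
    for im,L,off in((a,T,(215,155)),(b,S,(210,175))):
        for P,u in L: o+=list(np.array(proj(im,r2w(np.array(P)/1e3,p)))-(np.array(u)/6+off))
    return np.array(o)
r=least_squares(res,[.5,0,1.5]);p=r.x
print(p[:2],np.degrees(p[2]));print(res(p).reshape(-1,2).round(1).tolist())
f=lambda w:(lambda d:(np.cos(p[2])*d[0]+np.sin(p[2])*d[1],-np.sin(p[2])*d[0]+np.cos(p[2])*d[1]))(np.array(w)[:2]-p[:2])
print("roller ramp",f(ray(a,215+570/6,155+362/6,.037)))
for P in((-165,47,12),(-70,47,12),(70,47,31),(83,47,53)):print(P,r2w(np.array(P)/1e3,p))
E
```

```text
[ 0.57821685 -0.04611248] 98.02511151925223
[[-0.5, 0.5], [-0.8, -0.3], [0.3, 0.0], [0.3, -0.0], [0.3, -0.0], [-1.2, 0.6], [-0.2, -1.3], [0.3, 0.6], [1.3, -1.0]]
roller ramp (np.float64(-0.10149332631482347), np.float64(0.0449512346823514))
(-165, 47, 12) [ 0.5547123  -0.21605816  0.012     ]
(-70, 47, 12) [ 0.54144962 -0.1219885   0.012     ]
(70, 47, 31) [0.52190463 0.01664048 0.031     ]
(83, 47, 53) [0.52008973 0.02951317 0.053     ]
```

>>> step_arm:
  series: "0 0 0 0 0 -1 0.4;0 0 0 0 0 -1 0.4;0 0 0 0 0 -1 0.4;0 0 0 0 0 -1 0.4;0 0 0 0 0 -1 0.4;0 0 0 0 0 -1 0.4;0 0 0 0 0 -1 0.4;0 0 0 0 0 -1 0.4;0 0 0 0 0 -1 0.4;0 0 0 0 0 -1 0.4;0 0 0 0 0 -1 0.4;0 0 0 0 0 -1 0.4;0 0 0 0 0 -1 0.4;0 0 0 0 0 0 0.4;0 0 0 0 0 0 0.4"

```text
clock: 1.35
position: [0.222, -0.6107, 0.2221]
ee_rot: [-180.0, -0.0, 97.8]
contact_force: [0.2, 0.3, -0.1]
gripper_width: 0.402
```

```bash
cat >> h.py <<'E'
RP=np.array([0.57822,-0.04611,np.radians(98.025)])
def w2r(w):
    d=np.array(w)[:2]-RP[:2];c,s=np.cos(RP[2]),np.sin(RP[2])
    return np.array([c*d[0]+s*d[1],-s*d[0]+c*d[1],w[2]])
def st():
    s=sense();print(round(s["clock"],2),"ramp",w2r(s["position"]).round(4),s["ee_rot"].round(2),"F",s["contact_force"].round(1),"w",round(s["gripper_width"],2));return s
def go(P): # tool units from here to ramp point (tool x=ramp x, y=-ramp y, z=-z)
    s=sense();d=(np.array(P)-w2r(s["position"]))*[1,-1,-1]/.03;print("units",d.round(2))
E
python3 - <<'E'
from h import *
s=st();go((-.155,.046,.15));print(s["q"].round(0))
E
```

```text
1.35 ramp [-0.5093  0.4316  0.2221] [-1.800e+02 -5.000e-02  9.781e+01] F [ 0.2  0.3 -0.1] w 0.4
units [11.81 12.85  2.4 ]
[ 79.  19. -14.  83.   5.  79.  72.]
```

>>> step_arm:
  series: "0.4 0.4 0 0 0 0 0.4;0.7 0.8 0 0 0 0 0.4;0.7 0.8 0 0 0 0 0.4;0.7 0.8 0 0 0 0 0.4;0.7 0.8 0 0 0 0 0.4;0.7 0.8 0 0 0 0 0.4;0.7 0.8 0 0 0 0 0.4;0.7 0.8 0 0 0 0 0.4;0.7 0.8 0 0 0 0 0.4;0.7 0.8 0 0 0 0 0.4;0.7 0.8 0 0 0 0 0.4;0.7 0.8 0.2 0 0 0 0.4;0.7 0.8 0.4 0 0 0 0.4;0.7 0.8 0.4 0 0 0 0.4;0.7 0.8 0.4 0 0 0 0.4;0.7 0.7 0.4 0 0 0 0.4;0.7 0.3 0.4 0 0 0 0.4;0.2 0.1 0.2 0 0 0 0.4;0 0 0 0 0 0 0.4;0 0 0 0 0 0 0.4"

```text
clock: 3.02
position: [0.5497, -0.2076, 0.1506]
ee_rot: [-179.9, 0.0, 98.0]
contact_force: [-0.7, -0.4, 0.4]
gripper_width: 0.399
```

Run:
```python
from h import *
s=st();go((-.154,.046,.025));a=save("side","s2.png",(200,100,350,260),4.5);save("top","t2.png",(215,130,365,270),5)
for P in((-.1265,.046,.037),):print(proj(a,r2w(P)))
```

```text
3.02 ramp [-0.1559  0.0508  0.1506] [-1.7994e+02  5.0000e-02  9.7970e+01] F [-0.7 -0.4  0.4] w 0.4
units [0.06 0.16 4.19]
[np.float64(307.0124757757981), np.float64(203.01366191149242)]
```

View pics/s2.png

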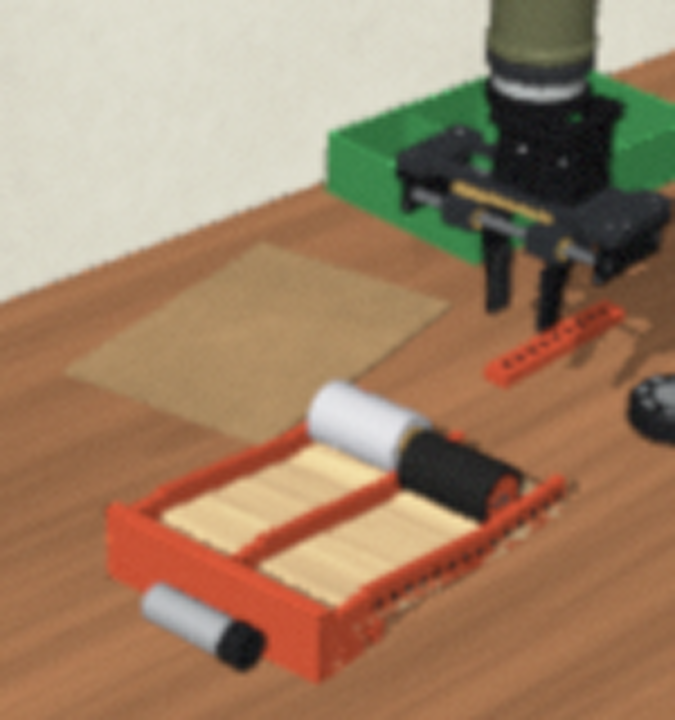

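The side view shows the jaws lined up across the lane, with fingers near (497,290) and (552,310), behind and above the roller at (460,470). The roller and sleeve haven't moved. Next I'll lower the hand behind the roller.

>>> step_arm:
  series: "0 0.1 0.4 0 0 0 0.4;0 0 0.6 0 0 0 0.4;0 0 0.6 0 0 0 0.4;0 0 0.6 0 0 0 0.4;0 0 0.5 0 0 0 0.4;0 0 0.5 0 0 0 0.4;0 0 0.4 0 0 0 0.4;0 0 0.3 0 0 0 0.4;0 0 0.2 0 0 0 0.4;0 0 0.1 0 0 0 0.4;0 0 0 0 0 0 0.4;0 0 0 0 0 0 0.4"

```text
clock: 4.12
position: [0.5537, -0.2072, 0.025]
ee_rot: [180.0, 0.0, 98.0]
contact_force: [0.6, -0.2, 0.6]
gripper_width: 0.401
```

Run:
```python
from h import *
s=st();go((-.136,.046,.025));a=save("side","s3.png",(250,150,350,230),7)
```

```text
4.12 ramp [-0.156   0.0468  0.025 ] [1.7995e+02 3.0000e-02 9.7980e+01] F [ 0.6 -0.2  0.6] w 0.4
units [0.67 0.03 0.  ]
```

View pics/s3.png

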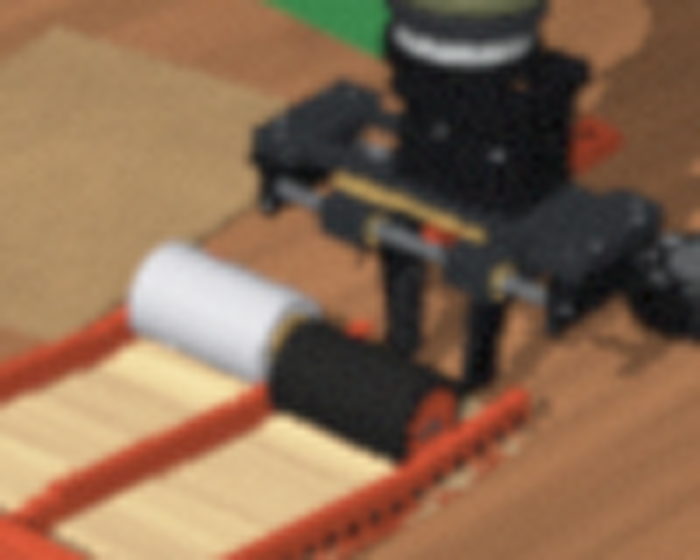

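The fingers stand in the lane at (405,330) and (480,350), just behind the roller and clear of the rail. Now I'll push slowly on the apron.

>>> step_arm:
  series: "0.05 0 0 0 0 0 0.4;0.05 0 0 0 0 0 0.4;0.05 0 0 0 0 0 0.4;0.05 0 0 0 0 0 0.4;0.05 0 0 0 0 0 0.4;0.05 0 0 0 0 0 0.4;0.05 0 0 0 0 0 0.4;0.05 0 0 0 0 0 0.4;0.05 0 0 0 0 0 0.4;0.05 0 0 0 0 0 0.4;0.04 0 0 0 0 0 0.4;0.04 0 0 0 0 0 0.4;0.04 0 0 0 0 0 0.4;0.04 0 0 0 0 0 0.4;0.04 0 0 0 0 0 0.4;0.04 0 0 0 0 0 0.4;0.04 0 0 0 0 0 0.4;0.04 0 0 0 0 0 0.4;0.04 0 0 0 0 0 0.4;0.04 0 0 0 0 0 0.4"

```text
clock: 5.83
position: [0.5495, -0.1801, 0.0245]
ee_rot: [180.0, 0.0, 98.0]
contact_force: [-0.2, 0.5, -0.9]
gripper_width: 0.403
```

Run:
```python
from h import *
s=st()
```

```text
5.83 ramp [-0.1287  0.0472  0.0245] [180.     0.    97.99] F [-0.2  0.5 -0.9] w 0.4
```

>>> step_arm:
  series: "0.05 0 0 0 0 0 0.4;0.05 0 0 0 0 0 0.4;0.05 0 0 0 0 0 0.4;0.05 0 0 0 0 0 0.4;0.05 0 0 0 0 0 0.4;0.05 0 0 0 0 0 0.4;0.05 0 0 0 0 0 0.4;0.05 0 0 0 0 0 0.4;0.05 0 0 0 0 0 0.4;0.05 0 0 0 0 0 0.4;0.05 0 0 0 0 0 0.4;0.05 0 0 0 0 0 0.4;0.05 0 0 0 0 0 0.4;0.05 0 -0.007 0 0 0 0.4;0.05 0 -0.007 0 0 0 0.4;0.05 0 -0.007 0 0 0 0.4;0.05 0 -0.007 0 0 0 0.4;0.05 0 -0.007 0 0 0 0.4;0.05 0 -0.007 0 0 0 0.4;0.05 0 -0.007 0 0 0 0.4"

```text
clock: 7.5
position: [0.5455, -0.1507, 0.0262]
ee_rot: [180.0, 0.0, 98.0]
contact_force: [0.1, -2.1, 0.6]
gripper_width: 0.399
```

Run:
```python
from h import *
s=st();a=save("side","s4.png",(220,140,340,236),6)
for P in((-.0605,.087,.037),):print(((np.array(proj(a,r2w(P)))-(220,140))*6).round())
```

```text
7.5 ramp [-0.099   0.047   0.0262] [1.7998e+02 3.0000e-02 9.7970e+01] F [ 0.1 -2.1  0.6] w 0.4
[510. 455.]
```

View pics/s4.png

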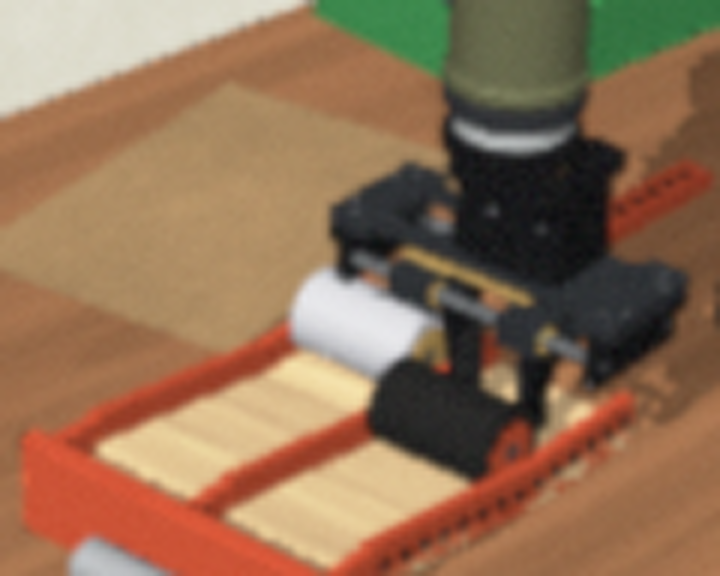

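The roller is now at the foot of the slope. Its orange end is at (510,445), against a predicted (510,455), and it rests on the fingers with a 2 N push. The sleeve hasn't moved. On up the slope.

>>> step_arm:
  series: "0.06 0 -0.0085 0 0 0 0.4;0.06 0 -0.0085 0 0 0 0.4;0.06 0 -0.0085 0 0 0 0.4;0.06 0 -0.0085 0 0 0 0.4;0.06 0 -0.0085 0 0 0 0.4;0.06 0 -0.0085 0 0 0 0.4;0.06 0 -0.0085 0 0 0 0.4;0.06 0 -0.0085 0 0 0 0.4;0.06 0 -0.0085 0 0 0 0.4;0.06 0 -0.0085 0 0 0 0.4;0.06 0 -0.0085 0 0 0 0.4;0.06 0 -0.0085 0 0 0 0.4;0.06 0 -0.0085 0 0 0 0.4;0.06 0 -0.0085 0 0 0 0.4;0.06 0 -0.0085 0 0 0 0.4;0.06 0 -0.0085 0 0 0 0.4;0.06 0 -0.0085 0 0 0 0.4;0.06 0 -0.0085 0 0 0 0.4;0.06 0 -0.0085 0 0 0 0.4;0.06 0 -0.0085 0 0 0 0.4"

```text
clock: 9.22
position: [0.5403, -0.1147, 0.0311]
ee_rot: [-180.0, 0.0, 98.0]
contact_force: [-0.7, -2.0, 1.7]
gripper_width: 0.395
```

Run:
```python
from h import *
s=st()
```

```text
9.22 ramp [-0.0626  0.0471  0.0311] [-1.800e+02  1.000e-02  9.798e+01] F [-0.7 -2.   1.7] w 0.39
```

>>> step_arm:
  series: "0.06 0 -0.0085 0 0 0 0.4;0.06 0 -0.0085 0 0 0 0.4;0.06 0 -0.0085 0 0 0 0.4;0.06 0 -0.0085 0 0 0 0.4;0.06 0 -0.0085 0 0 0 0.4;0.06 0 -0.0085 0 0 0 0.4;0.06 0 -0.0085 0 0 0 0.4;0.06 0 -0.0085 0 0 0 0.4;0.06 0 -0.0085 0 0 0 0.4;0.06 0 -0.0085 0 0 0 0.4;0.06 0 -0.0085 0 0 0 0.4;0.06 0 -0.0085 0 0 0 0.4;0.06 0 -0.0085 0 0 0 0.4;0.06 0 -0.0085 0 0 0 0.4;0.06 0 -0.0085 0 0 0 0.4;0.06 0 -0.0085 0 0 0 0.4;0.06 0 -0.0085 0 0 0 0.4;0.06 0 -0.0085 0 0 0 0.4;0.06 0 -0.0085 0 0 0 0.4;0.06 0 -0.0085 0 0 0 0.4"

```text
clock: 10.88
position: [0.5353, -0.079, 0.0362]
ee_rot: [-180.0, 0.0, 98.0]
contact_force: [-0.3, -1.2, 1.7]
gripper_width: 0.399
```

Run:
```python
from h import *
s=st();a=save("side","s5.png",(210,150,330,246),6)
for P in((.0120,.087,.049),):print(((np.array(proj(a,r2w(P)))-(210,150))*6).round())
```

```text
10.88 ramp [-0.0266  0.0471  0.0362] [-180.      0.     97.99] F [-0.3 -1.2  1.7] w 0.4
[486. 434.]
```

View pics/s5.png

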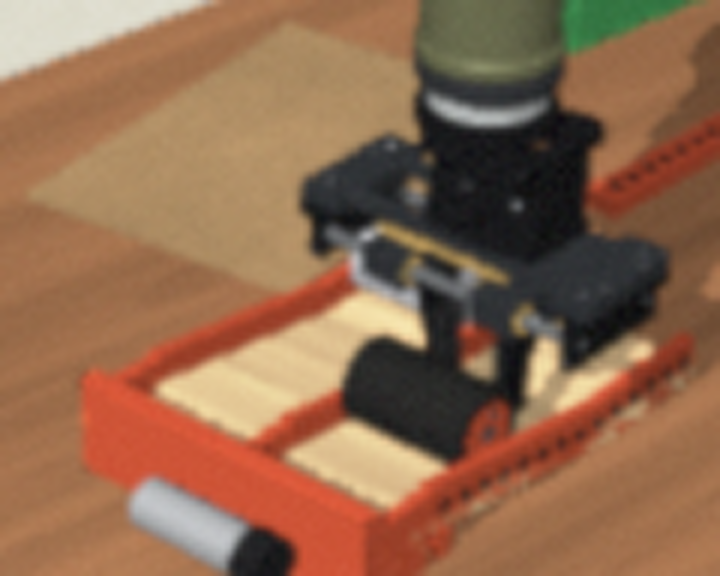

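The roller is about midway up and straight in its lane, with its end at (488,427) against a predicted (486,434). It's still resting on the fingers.

>>> step_arm:
  series: "0.06 0 -0.0085 0 0 0 0.4;0.06 0 -0.0085 0 0 0 0.4;0.06 0 -0.0085 0 0 0 0.4;0.06 0 -0.0085 0 0 0 0.4;0.06 0 -0.0085 0 0 0 0.4;0.06 0 -0.0085 0 0 0 0.4;0.06 0 -0.0085 0 0 0 0.4;0.06 0 -0.0085 0 0 0 0.4;0.06 0 -0.0085 0 0 0 0.4;0.06 0 -0.0085 0 0 0 0.4;0.06 0 -0.0085 0 0 0 0.4;0.06 0 -0.0085 0 0 0 0.4;0.06 0 -0.0085 0 0 0 0.4;0.06 0 -0.0085 0 0 0 0.4;0.06 0 -0.0085 0 0 0 0.4;0.06 0 -0.0085 0 0 0 0.4;0.06 0 -0.0085 0 0 0 0.4;0.06 0 -0.0085 0 0 0 0.4;0.06 0 -0.0085 0 0 0 0.4;0.06 0 -0.0085 0 0 0 0.4"

```text
clock: 12.6
position: [0.5303, -0.0434, 0.0413]
ee_rot: [-180.0, 0.0, 98.0]
contact_force: [-0.2, -2.0, 1.4]
gripper_width: 0.4
```

>>> step_arm:
  series: "0.04 0 -0.0055 0 0 0 0.4;0.04 0 -0.0055 0 0 0 0.4;0.04 0 -0.0055 0 0 0 0.4;0.04 0 -0.0055 0 0 0 0.4;0.04 0 -0.0055 0 0 0 0.4;0.04 0 -0.0055 0 0 0 0.4;0.04 0 -0.0055 0 0 0 0.4;0.04 0 -0.0055 0 0 0 0.4;0.04 0 -0.0055 0 0 0 0.4;0.04 0 -0.0055 0 0 0 0.4;0.04 0 -0.0055 0 0 0 0.4;0.04 0 -0.0055 0 0 0 0.4;0.04 0 -0.0055 0 0 0 0.4;0.04 0 -0.0055 0 0 0 0.4;0.04 0 -0.0055 0 0 0 0.4;0.04 0 -0.0055 0 0 0 0.4;0.04 0 -0.0055 0 0 0 0.4;0.04 0 -0.0055 0 0 0 0.4;0.04 0 -0.0055 0 0 0 0.4;0.04 0 -0.0055 0 0 0 0.4"

```text
clock: 14.27
position: [0.5269, -0.0196, 0.0446]
ee_rot: [-180.0, -0.0, 98.0]
contact_force: [-0.3, -1.0, 0.1]
gripper_width: 0.402
```

Run:
```python
from h import *
s=st();a=save("side","s6.png",(200,160,320,256),6)
for P in((.0675,.087,.0565),(.083,.087,.0537)):print(((np.array(proj(a,r2w(P)))-(200,160))*6).round())
```

```text
14.27 ramp [0.0335 0.0471 0.0446] [-1.7999e+02 -1.0000e-02  9.7990e+01] F [-0.3 -1.   0.1] w 0.4
[479. 408.]
[459. 426.]
```

View pics/s6.png

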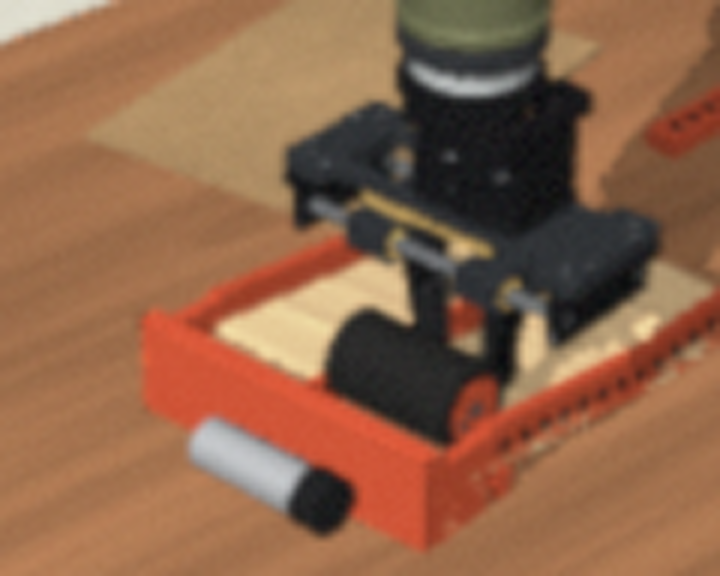

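The roller is at the crest: its end is at (474,408), and the crest prediction was (479,408). Now a slow nudge over the edge.

>>> step_arm:
  series: "0.03 0 -0.002 0 0 0 0.4;0.03 0 -0.002 0 0 0 0.4;0.03 0 -0.002 0 0 0 0.4;0.03 0 0 0 0 0 0.4;0.03 0 0 0 0 0 0.4;0.03 0 0 0 0 0 0.4;0.03 0 0 0 0 0 0.4;0.03 0 0 0 0 0 0.4;0.03 0 0 0 0 0 0.4;0.03 0 0 0 0 0 0.4;0.03 0 0 0 0 0 0.4;0.03 0 0 0 0 0 0.4;0.03 0 0 0 0 0 0.4;0.03 0 0 0 0 0 0.4;0 0 0 0 0 0 0.4;0 0 0 0 0 0 0.4;0 0 0 0 0 0 0.4"

```text
clock: 15.73
position: [0.5252, -0.0074, 0.0448]
ee_rot: [180.0, 0.0, 98.0]
contact_force: [-0.1, -0.2, 0.4]
gripper_width: 0.401
```

Run:
```python
from h import *
s=st();a=save("side","s7.png",(200,160,320,256),6)
for P in((.0835,.087,.0537),):print(((np.array(proj(a,r2w(P)))-(200,160))*6).round())
```

```text
15.73 ramp [0.0457 0.0471 0.0448] [1.800e+02 1.000e-02 9.799e+01] F [-0.1 -0.2  0.4] w 0.4
[459. 426.]
```

View pics/s7.png

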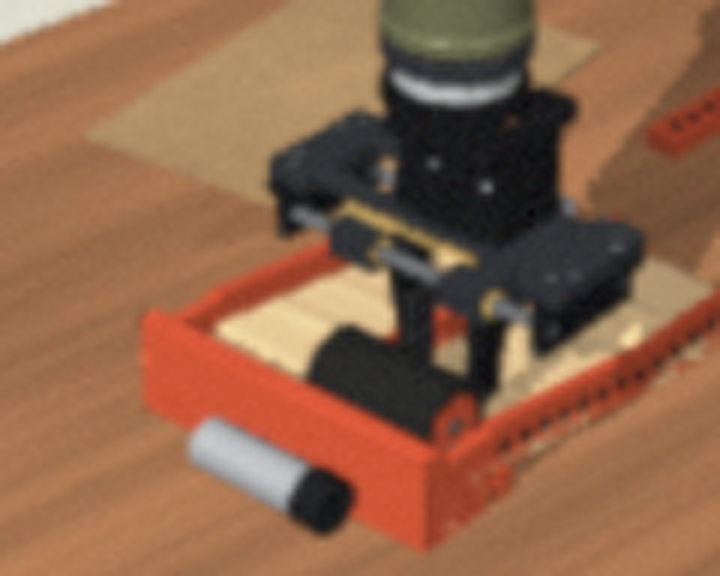

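The roller has dropped into the seat. Its end is at (455,420), against (459,426) predicted for home, and the push force is about 0. I'll back off and then lift.

>>> step_arm:
  series: "-0.1 0 0 0 0 0 0.4;-0.2 0 0 0 0 0 0.4;-0.2 0 0 0 0 0 0.4;-0.2 0 -0.1 0 0 0 0.4;-0.1 0 -0.3 0 0 0 0.4;0 0 -0.5 0 0 0 0.4;0 0 -0.6 0 0 0 0.4;0 0 -0.6 0 0 0 0.4;0 0 -0.6 0 0 0 0.4;0 0 -0.6 0 0 0 0.4;-0.4 0 -0.6 0 0 0 0.4;-0.6 0 -0.5 0 0 0 0.4;-0.6 0 -0.4 0 0 0 0.4;-0.6 0 0 0 0 0 0.4;-0.6 0 0 0 0 0 0.4;-0.6 0 0 0 0 0 0.4;-0.6 0 0 0 0 0 0.4;-0.4 0 0 0 0 0 0.4;-0.2 0 0 0 0 0 0.4;0 0 0 0 0 0 0.4"

```text
clock: 17.45
position: [0.5476, -0.1694, 0.189]
ee_rot: [180.0, 0.0, 97.8]
contact_force: [-0.1, 0.5, -0.7]
gripper_width: 0.402
```

Run:
```python
from h import *
s=st();a=save("side","s8.png",(190,120,340,240),5)
for P in((.083,.087,.0537),):print(((np.array(proj(a,r2w(P)))-(190,120))*5).round())
```

```text
17.45 ramp [-0.1178  0.0475  0.189 ] [1.800e+02 1.000e-02 9.785e+01] F [-0.1  0.5 -0.7] w 0.4
[433. 555.]
```

View pics/s8.png

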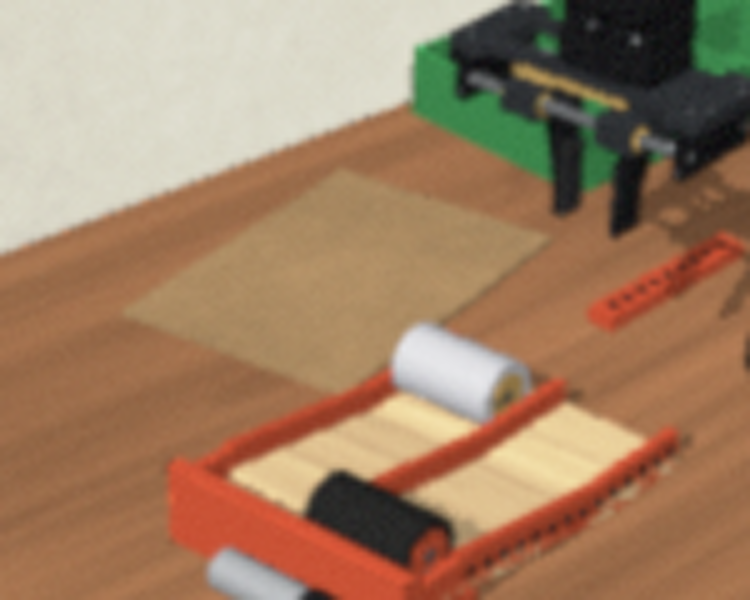

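The roller lies in its seat against the stop, with its end at (430,548). The sleeve is still in place at (460,370), and the hand is clear. I'm handing the job in.

Run:
```python
from h import *
print(np.abs(sense()["qvel"]).max());print(sign_off())
```

```text
1.335346922380534
the job is handed in; nothing more can be done
None
```

The black roller is home in its seat against the stop in the lane nearer the robot. I pushed it there at about 10–22 mm/s with both fingers behind it, never lifting it. I then took the hand about 0.19 m up and clear, and handed the job in at about 17.5 s of the 48 s allowed.

**Last checks:**
- **Roller:** its end disc showed at (430,548) in the last side picture, against (433,555) computed for home. That gap of 7 crop pixels (under 2 image pixels) is the same size and direction as in the earlier pictures, so I take it as calibration error.
- **Contact and forces:** in the readings taken between moves, the wrist force stayed under about 3 N. It was near zero once the roller had dropped into the seat and after the hand withdrew.
- **Everything else:** the sleeve looked unmoved on its apron. The beam stayed in place in the side pictures, and the hand never went near the other objects. I took no final top picture to check the mug, screwdriver, wheel and carton.
- **Contact on the way up:** I checked this only at intervals, in four side pictures and the force readings, not continuously. Each one showed the roller resting on the fingers.

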